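# Cover the pans before the sanding

## Robot

A 6-joint arm with a two-finger parallel gripper is mounted at the origin on the work surface. World frame = base frame: x ahead of the robot, y to its left, z up, the work surface at z = 0. Lengths are in m, angles in rad, forces in N, time in s.
With the tool pointing down it reaches from about 0.35 to 0.925 m from the base axis. Payload 6.4 kg.
Tool frame: the origin (TCP) lies between the finger pads; the fingertips stand 22 mm ahead of it and the grasp point (between the pads) lies 3 mm ahead of it; z points along the fingers, y is the line along which they close (so a half turn about z gives the same grasp; the last joint's range is limited). The gripper opens to 85 mm and grips with 20 to 120 N. Pads are 22 mm wide; open, the fingers measure 114 mm over their backs; the gripper's body (76 mm by 85 mm) begins 54 mm behind the grasp point. The pads swing forward as they close: fully open they stand 13 mm farther back than shut.
Start: joints at [-1.284, 0.245, 1.558, -0, 1.339, -0.174], TCP at [0.289, -0.582, 0.253] pointing down, gripper open.
Joint ranges: [-3.13, 3.13], [-1.02, 2.26], [0.13, 2.54], [-0.95, 4.09], [0.21, 2.88], [-2.74, 2.74]. Speed limits (rad/s): [2.57, 2.57, 3.14, 3.14, 3.14, 3.14].

## Interface

Orientations are given as a unit quaternion [x, y, z, w].
In Python, from station import arm gives the robot as it stands.
- The arm moves only by the tool servo_tool, never from a script. Its argument "plan" is one flat list of numbers, 7 for each row, row after row: the finger opening in m, from 0 to 0.0854, then the shift along the world's x, y, z in m, then the turn, a rotation vector about the world's x, y, z in rad. A call has 1 to 8 rows; each row is the pose to reach, as a shift and turn from the pose commanded when the call began; what a row does not reach only later rows make up. A row lasts 1/12 s, in which the tool goes at most 41.7 mm and 7.16 degrees, less where a joint would pass 70% of its speed; a pose out of reach is approached as far as the arm can. A call with a gripper value outside its range is refused whole. The fingers move at their own pace and stop on an object; "grip_force" is the grip in N (left out, the last holds). Time passes only in rows, so rows that repeat a pose let the fingers close. It gives the time, the measured TCP pose, the force, the opening and the grip force at its end, in the units of the state.
- arm.get_obs(): the state, without advancing time (a new reading comes with each control period).
- arm.get_image(name): name is "side" or "top"; returns the picture (400x640x3 uint8, blue, green, red); there is no depth.
- arm.get_calibration(name): a dict with "vertical_fov" (degrees; the focal length in pixels is half the picture's height over the tangent of half this angle, whatever the lens; pixels are square), "cx", "cy" (the principal point, pixels), "pose" (4x4, takes a point from camera to world coordinates). Camera axes: x right, y down, z forward; pixel columns grow to the right and rows downward; lengths in m; the calibration is good to about 2 mm. A picture is of the moment at which its call begins. get_calibration takes no time and is no camera call.
- arm.close_job(): hands the job in; it is judged then, once.
The state is a dict: "clock": time; "joints": joint angles; "joint_vel": joint speeds; "effort": joint torques, N m; "position": TCP position; "eef_rot": TCP orientation; "force": force on the tool from outside, world axes, zero at the start; "ft_torque": the same for the moment, N m; "opening": opening from 0.0 (shut) to 1.0 (fully open); "grasp_force": force on a finger pad.
Only numpy, scipy, OpenCV 4.12 (cv2) and the standard library are available. Lean on these libraries where they do the work, as an engineer would, in place of code of your own. Each camera call takes 0.05 s, during which the arm holds its last target. There are 200 camera calls.

## Task

The walls are about to be sanded, so cover the four saucepans against the dust: put each lid on its own pan (same colour, same size), right way up and fully seated all round. Set the lids down gently, as dropped enamel chips, and leave the pans, the egg cup and the green bottle standing where they are.

Things in the scene. Friction and masses are not known exactly. Their poses are not given: they have to be found in the camera images.
- lid_blue: blue enamel lid, 176 mm across, black edge, right way up, 260 g. Origin: centre of its underside, z up. A round step 146 mm across at z 0 to 8 mm goes into the pan; above it the plate, rim at z 8 to 10.5, domed to z 18 in the middle. Black round knob on the axis: 32 mm in diameter from z 30 to 45, top at z 49, 16 mm stem below z 25.
- pan_blue: blue enamel saucepan, open, 160 mm inside diameter, walls 3 mm, rim top 86 mm above its origin; loose, 850 g. Origin: centre of the bowl's underside, z up, +x along its long handle, which ends 223 mm from the origin. With its lid seated, the lid's origin is 78 mm above the pan's.
- lid_red: dark red enamel lid, 156 mm across, black edge, right way up, 210 g. Origin: centre of its underside, z up. A round step 126 mm across at z 0 to 8 mm goes into the pan; above it the plate, rim at z 8 to 10.5, domed to z 18 in the middle. Black round knob on the axis: 32 mm in diameter from z 30 to 45, top at z 49, 16 mm stem below z 25.
- pan_red: dark red enamel saucepan, open, 140 mm inside diameter, walls 3 mm, rim top 78 mm above its origin; loose, 700 g. Origin: centre of the bowl's underside, z up, +x along its long handle, which ends 213 mm from the origin. With its lid seated, the lid's origin is 70 mm above the pan's.
- lid_green: green enamel lid, 136 mm across, black edge, right way up, 170 g. Origin: centre of its underside, z up. A round step 106 mm across at z 0 to 8 mm goes into the pan; above it the plate, rim at z 8 to 10.5, domed to z 18 in the middle. Black round knob on the axis: 32 mm in diameter from z 30 to 45, top at z 49, 16 mm stem below z 25.
- pan_green: green enamel saucepan, open, 120 mm inside diameter, walls 3 mm, rim top 70 mm above its origin; loose, 580 g. Origin: centre of the bowl's underside, z up, +x along its long handle, which ends 203 mm from the origin. With its lid seated, the lid's origin is 62 mm above the pan's.
- lid_cream: cream enamel lid, 116 mm across, black edge, right way up, 130 g. Origin: centre of its underside, z up. A round step 86 mm across at z 0 to 8 mm goes into the pan; above it the plate, rim at z 8 to 10.5, domed to z 18 in the middle. Black round knob on the axis: 32 mm in diameter from z 30 to 45, top at z 49, 16 mm stem below z 25.
- pan_cream: cream enamel saucepan, open, 100 mm inside diameter, walls 3 mm, rim top 62 mm above its origin; loose, 460 g. Origin: centre of the bowl's underside, z up, +x along its long handle, which ends 193 mm from the origin. With its lid seated, the lid's origin is 54 mm above the pan's.
- egg_cup: small terracotta-red footed egg cup with a yellow top, 52 mm across, 70 mm high, standing among the pans and lids; light (90 g). Origin: centre of its foot. A bystander.
- green_bottle: green glass bottle, 62 mm across, 235 mm high, standing upright between the pans' handles. Origin: centre of its bottom. A bystander.
There are look-alikes about, which are no part of the job. Leave any pink look-alike of the lid_green alone.

How it is judged:
By the outcome, as a careful person would: the job done as asked, in the order asked, and still so for the second after the job is handed in, with the robot touching nothing.
It also fails if it takes over 104 s, if anything falls off the work surface, if the arm or the gripper's body presses on something with over 40 N, if the wrist force passes 120 N, or if a joint passes its speed limit or range.

## Working session

There is one attempt and no reset: what is moved stays moved. The work goes in short steps, Python scripts to look and compute and a tool call to move; the robot and the scene stay as the last step left them, time stands still between calls to the robot, and variables do not carry over. Pictures are saved under pics/ and viewed, at most 14 in all, crops included, and the job is handed in when it is done.

Besides the shell and the picture viewer there is one more tool, called after "Call:" by a JSON object that holds its "fn" and its "kwargs". servo_tool: Moves the arm, as the interface text tells. Its arguments: {"type":"object","properties":{"plan":{"type":"array"},"grip_force":{"type":"number"}},"required":["plan"]}

```bash
ls; mkdir -p pics
python3 - <<'E'
from station import arm
import cv2
for n in("top","side"):
    cv2.imwrite(f"pics/{n}0.png",arm.get_image(n)); c=arm.get_calibration(n); print(n,c)
o=arm.get_obs(); print(o)
E
```

```text
pics
top {'vertical_fov': 51.38590026372735, 'cx': 318.4583677011149, 'cy': 196.86717840786812, 'pose': array([[-0.01537273, -0.99758095,  0.06779331,  0.45918957],
       [-0.99977508,  0.01632644,  0.01353626, -0.06237671],
       [-0.01461034, -0.06756997, -0.99760756,  1.29036365],
       [ 0.        ,  0.        ,  0.        ,  1.        ]])}
side {'vertical_fov': 43.32555484831346, 'cx': 323.9390996961095, 'cy': 200.0671562828155, 'pose': array([[-0.9973776 , -0.05162048,  0.05072719,  0.43967872],
       [-0.07234836,  0.7296013 , -0.68003504,  1.10681682],
       [-0.00190689, -0.68192175, -0.73142265,  1.29114853],
       [ 0.        ,  0.        ,  0.        ,  1.        ]])}
{'clock': 0.1, 'joints': array([-1.28408841e+00,  2.45776272e-01,  1.55891805e+00,  2.08868920e-05,
        1.33870470e+00, -1.74096401e-01]), 'joint_vel': array([ 0.00083914, -0.00174909, -0.00184813,  0.00038145,  0.00030434,
        0.00095567]), 'effort': array([ 3.84482619e-04, -4.30671608e+01, -3.27128470e+01, -1.80678267e-04,
        2.84554633e-03,  5.46104218e-06]), 'position': array([ 0.28891012, -0.58173405,  0.25225604]), 'eef_rot': array([ 9.73574786e-01,  2.28366635e-01, -4.06824951e-05, -9.02325463e-04]), 'force': array([-0.68625862, -0.10359129,  0.65389539]), 'ft_torque': array([-0.05593077, -0.0414878 , -0.0017261 ]), 'grasp_force': 0.0, 'opening': 0.9971765731295037}
```

View pics/top0.png

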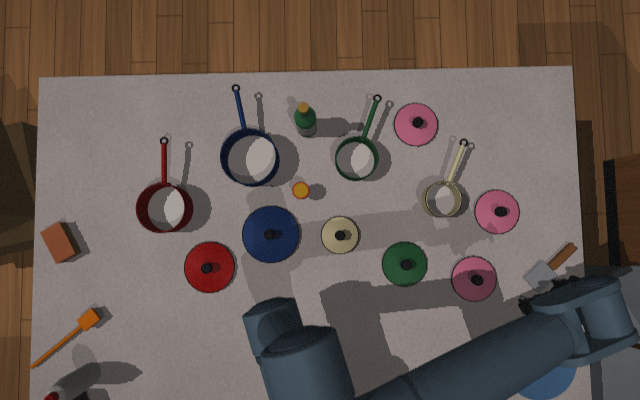

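View pics/side0.png

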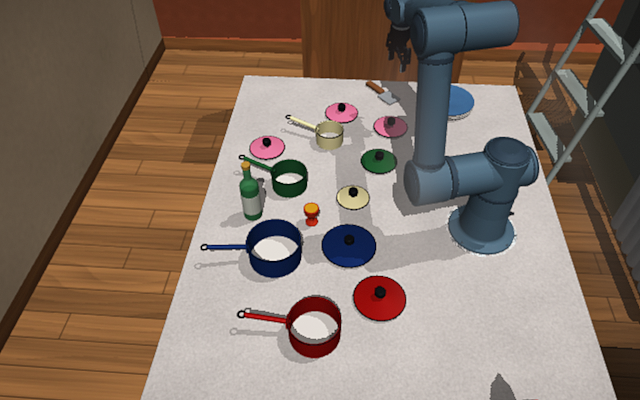

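The top view shows the red, blue, green and cream pans at about (165,207), (250,157), (357,159) and (443,199). Their lids are at (209,267), (271,234), (405,263) and (340,235). The egg cup is at (300,190) and the bottle at (306,125). The side view agrees, with all the lids flat on the table.

```bash
cat > h.py <<'E'
import numpy as np, cv2
from station import arm
from scipy.optimize import minimize
from scipy.ndimage import map_coordinates
def cal(n):
    c=arm.get_calibration(n); f=200/np.tan(np.radians(c["vertical_fov"])/2)
    return f,c["cx"],c["cy"],np.array(c["pose"])
def proj(P,C):
    f,cx,cy,T=C; q=(np.asarray(P)-T[:3,3])@T[:3,:3]
    return np.c_[cx+f*q[:,0]/q[:,2],cy+f*q[:,1]/q[:,2]]
def ray(u,v,z,C):
    f,cx,cy,T=C; d=T[:3,:3]@np.array([(u-cx)/f,(v-cy)/f,1]); return T[:3,3]+d*(z-T[2,3])/d[2]
def grad(im):
    im=cv2.GaussianBlur(im,(0,0),1.0).astype(np.float32)
    return np.sqrt(sum(cv2.Sobel(im,-1,a,b).astype(float)**2 for a,b in((1,0),(0,1))).sum(2))
a=np.linspace(0,2*np.pi,180,endpoint=False)
def fit(G,C,xy,r,z,rng=.03):
    def s(p): 
        uv=proj(np.c_[p[0]+r*np.cos(a),p[1]+r*np.sin(a),0*a+z],C)
        return -np.minimum(map_coordinates(G,[uv[:,1],uv[:,0]],order=1),300).mean()
    g=[(s((xy[0]+i,xy[1]+j)),xy[0]+i,xy[1]+j) for i in np.arange(-rng,rng,.002) for j in np.arange(-rng,rng,.002)]
    b=min(g); m=minimize(s,b[1:],method="Nelder-Mead",options=dict(initial_simplex=np.array(b[1:])+[[0,0],[.002,0],[0,.002]]))
    return m.x,-m.fun
O={"pan_red":(165,207,.073,.078),"lid_red":(209,267,.078,.009),"pan_blue":(250,157,.083,.086),"lid_blue":(271,234,.088,.009),
"pan_green":(357,159,.063,.070),"lid_green":(405,263,.068,.009),"pan_cream":(443,199,.053,.062),"lid_cream":(340,235,.058,.009),}
E
python3 - <<'E'
from h import *
C={n:cal(n) for n in("top","side")}; I={n:cv2.imread(f"pics/{n}0.png") for n in C}; G={n:grad(I[n]) for n in C}
V={n:cv2.resize(I[n],None,fx=3,fy=3) for n in C}
for k,(u,v,r,z) in O.items():
    x0=ray(u,v,z,C["top"])[:2]; R=[fit(G[n],C[n],x0,r,z) for n in C]
    print(k,*[(np.round(q[0],4),round(q[1])) for q in R])
    for n,q in zip(C,R):
        p=proj(np.c_[q[0][0]+r*np.cos(a),q[0][1]+r*np.sin(a),0*a+z],C[n])
        cv2.polylines(V[n],[np.int32(p*3+1)],1,(255,255,0),1)
cv2.imwrite("pics/topf.png",cv2.resize(V["top"][220:920,380:1480],(800,509)))
cv2.imwrite("pics/sidef.png",V["side"][300:1100,550:1350][::1][:, :][:800,:800][200:800])
for n,u,v,z in(("egg",301,190,.07),("bottle",303,108,.235)): print(n,ray(u,v,z,C["top"]))
E
```

```text
pan_red (array([0.5195, 0.4185]), 277) (array([0.5229, 0.4161]), 294)
lid_red (array([0.3378, 0.2921]), 283) (array([0.3342, 0.292 ]), 300)
pan_blue (array([0.6653, 0.1626]), 268) (array([0.6644, 0.1549]), 286)
lid_blue (array([0.4347, 0.1039]), 273) (array([0.4322, 0.1048]), 300)
pan_green (array([ 0.6613, -0.1599]), 217) (array([ 0.659 , -0.1592]), 291)
lid_green (array([ 0.3383, -0.3028]), 266) (array([ 0.3377, -0.3022]), 292)
pan_cream (array([ 0.5297, -0.4391]), 182) (array([ 0.5308, -0.4163]), 252)
lid_cream (array([ 0.4279, -0.1133]), 190) (array([ 0.4272, -0.1132]), 234)
egg [0.56324999 0.00533312 0.07      ]
bottle [ 0.76166346 -0.01165665  0.235     ]
```

View pics/topf.png

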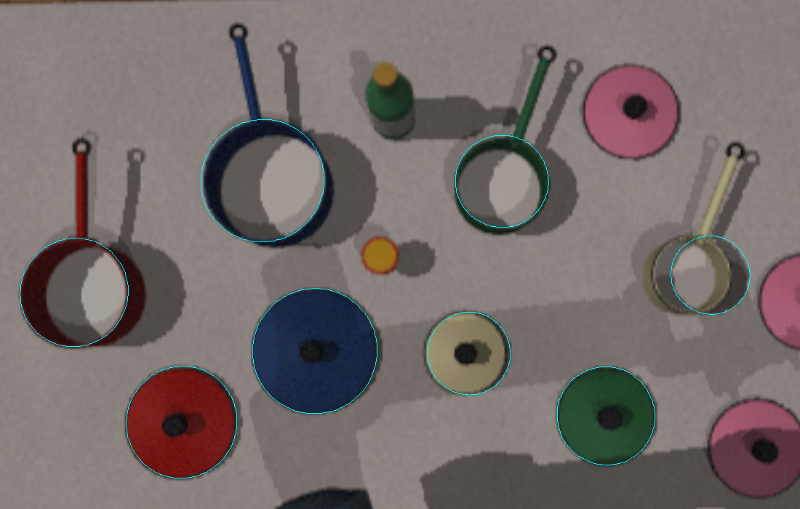

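The top overlay shows that the lid circles and the red, blue and green pan rims fit well. The cream pan's rim is mis-fit: its circle sits at (710,275), but the pan appears centred around (690,275). I'll check the side view.

Run:
```python
from h import *
C={n:cal(n) for n in("top","side")}; I={n:cv2.imread(f"pics/{n}0.png") for n in C}
D={"pan_blue":[(.6653,.1626),(.6644,.1549)],"pan_cream":[(.5297,-.4391),(.5308,-.4163)]}
out=[]
for k in D:
    u,v,r,z=O[k]
    for n in C:
        V=cv2.resize(I[n],None,fx=5,fy=5,interpolation=cv2.INTER_CUBIC)
        for d,c in zip(D[k],((255,255,0),(0,255,255))):
            p=proj(np.c_[d[0]+r*np.cos(a),d[1]+r*np.sin(a),0*a+z],C[n]); cv2.polylines(V,[np.int32(p*5+2)],1,c,1)
        m=np.int32(p.mean(0)*5); out.append(V[m[1]-200:m[1]+200,m[0]-200:m[0]+200])
cv2.imwrite("pics/chk.png",cv2.resize(np.vstack([np.hstack(out[:2]),np.hstack(out[2:])]),(600,600)))
```

```text
(no output)
```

View pics/chk.png

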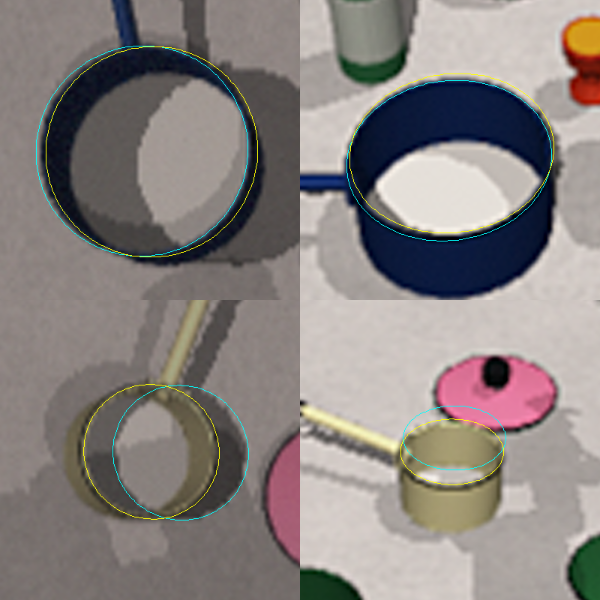

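In both views the blue rim lies between the two fits, and the cream rim matches the yellow (side) fit. I'll fit both cameras jointly.

```bash
cat >> h.py <<'E'
def joint(I,C,xy,r,z,rng=.016):
    G={n:grad(I[n]) for n in C}
    def s(p):
        t=0
        for n in C:
            uv=proj(np.c_[p[0]+r*np.cos(a),p[1]+r*np.sin(a),0*a+z],C[n])
            t-=np.minimum(map_coordinates(G[n],[uv[:,1],uv[:,0]],order=1),300).mean()
        return t
    b=min((s((xy[0]+i,xy[1]+j)),xy[0]+i,xy[1]+j) for i in np.arange(-rng,rng,.002) for j in np.arange(-rng,rng,.002))
    m=minimize(s,b[1:],method="Nelder-Mead",options=dict(initial_simplex=np.array(b[1:])+[[0,0],[.002,0],[0,.002]]))
    return np.round(m.x,4)
E
python3 - <<'E'
from h import *
C={n:cal(n) for n in("top","side")}; I={n:cv2.imread(f"pics/{n}0.png") for n in C}
X=dict(pan_red=(.521,.417),lid_red=(.336,.292),pan_blue=(.665,.158),lid_blue=(.433,.104),pan_green=(.66,-.16),lid_green=(.338,-.3025),pan_cream=(.531,-.416),lid_cream=(.4275,-.113))
for k in X:
    u,v,r,z=O[k]; print(k,joint(I,C,X[k],r,z), joint(I,C,X[k],r-.0015,z) if "pan" in k else "")
E
```

```text
pan_red [0.5207 0.4189] [0.5209 0.4196]
lid_red [0.3378 0.2921] 
pan_blue [0.6639 0.161 ] [0.665  0.1624]
lid_blue [0.4347 0.1039] 
pan_green [ 0.6612 -0.1599] [ 0.6616 -0.1591]
lid_green [ 0.3381 -0.3028] 
pan_cream [ 0.5303 -0.4141] [ 0.5295 -0.4147]
lid_cream [ 0.4279 -0.1133]
```

Call:
{"fn": "servo_tool", "kwargs": {"plan": [0.085,0.049,0.279,-0.08,0,0,0,0.085,0.049,0.279,-0.08,0,0,0,0.085,0.049,0.279,-0.08,0,0,0,0.085,0.049,0.279,-0.08,0,0,0,0.085,0.049,0.279,-0.08,0,0,0,0.085,0.049,0.279,-0.08,0,0,0,0.085,0.049,0.279,-0.08,0,0,0,0.085,0.049,0.279,-0.08,0,0,0], "grip_force": 40}}

```text
clock: 0.77
position: [0.337, -0.296, 0.1693]
eef_rot: [0.973, 0.23, -0.001, -0.004]
force: [-0.7, -0.3, -0.2]
opening: 0.994
grasp_force: 0.0
```

Call:
{"fn": "servo_tool", "kwargs": {"plan": [0.085,0,0,-0.04,0,0,0,0.085,0,0,-0.07,0,0,0,0.085,0,0,-0.095,0,0,0,0.085,0,0,-0.112,0,0,0,0.085,0,0,-0.122,0,0,0,0.085,0,0,-0.126,0,0,0,0.085,0,0,-0.126,0,0,0,0.03,0,0,-0.126,0,0,0]}}

```text
clock: 1.43
position: [0.3385, -0.304, 0.0481]
eef_rot: [0.974, 0.228, 0.0, 0.001]
force: [-0.1, -0.6, -0.4]
opening: 0.88
grasp_force: 0.0
```

Call:
{"fn": "servo_tool", "kwargs": {"plan": [0.02,0,0,0,0,0,0,0.02,0,0,0,0,0,0,0.02,0,0,0,0,0,0,0.02,0,0,0,0,0,0,0.02,0,0,0,0,0,0,0.02,0,0,0,0,0,0]}}

```text
clock: 1.93
position: [0.3383, -0.3035, 0.0482]
eef_rot: [0.974, 0.228, 0.0, 0.0]
force: [-0.9, 2.0, 5.9]
opening: 0.352
grasp_force: 39.5
```

Call:
{"fn": "servo_tool", "kwargs": {"plan": [0.02,0,0,0.01,0,0,0,0.02,0,0,0.03,0,0,0,0.02,0,0,0.06,0,0,0,0.02,0,0,0.09,0,0,0,0.02,0,0,0.11,0,0,0,0.02,0,0,0.12,0,0,0,0.02,0.03,0.013,0.12,0,0,0,0.02,0.06,0.026,0.12,0,0,0]}}

```text
clock: 2.6
position: [0.3983, -0.2776, 0.1682]
eef_rot: [0.974, 0.227, 0.0, 0.001]
force: [0.1, -0.5, -2.7]
opening: 0.356
grasp_force: 40.2
```

Call:
{"fn": "servo_tool", "kwargs": {"plan": [0.02,0.035,0.016,0,0,0,0,0.02,0.07,0.031,0,0,0,0,0.02,0.105,0.047,0,0,0,0,0.02,0.14,0.062,0,0,0,0,0.02,0.175,0.078,0,0,0,0,0.02,0.21,0.093,0,0,0,0,0.02,0.24,0.107,0,0,0,0,0.02,0.263,0.117,0,0,0,0]}}

```text
clock: 3.27
position: [0.6626, -0.1583, 0.1661]
eef_rot: [0.973, 0.229, -0.0, -0.001]
force: [-0.3, -0.0, -1.2]
opening: 0.35
grasp_force: 40.2
```

Call:
{"fn": "servo_tool", "kwargs": {"plan": [0.02,0,0,0,0,0,0,0.02,0,0,0,0,0,0,0.02,0,0,-0.015,0,0,0,0.02,0,0,-0.03,0,0,0,0.02,0,0,-0.04,0,0,0,0.02,0,0,-0.04,0,0,0]}}

```text
clock: 3.77
position: [0.6578, -0.1598, 0.1223]
eef_rot: [0.974, 0.228, -0.003, -0.002]
force: [-0.0, 0.5, -2.3]
opening: 0.357
grasp_force: 40.2
```

Run:
```python
from h import *
for n in("top","side"): cv2.imwrite(f"pics/{n}1.png",arm.get_image(n))
a1=cv2.imread("pics/top1.png"); b=cv2.imread("pics/side1.png")
cv2.imwrite("pics/c1.png",np.vstack([cv2.resize(a1[80:280,200:500],(750,500))[:300],cv2.resize(b[80:260,180:480],(750,450))[:300]]))
print(arm.get_obs()["position"],arm.get_obs()["force"])
```

```text
[ 0.65986724 -0.16034761  0.1257969 ] [ 0.74089983 -0.48940881 -1.18226637]
```

View pics/c1.png

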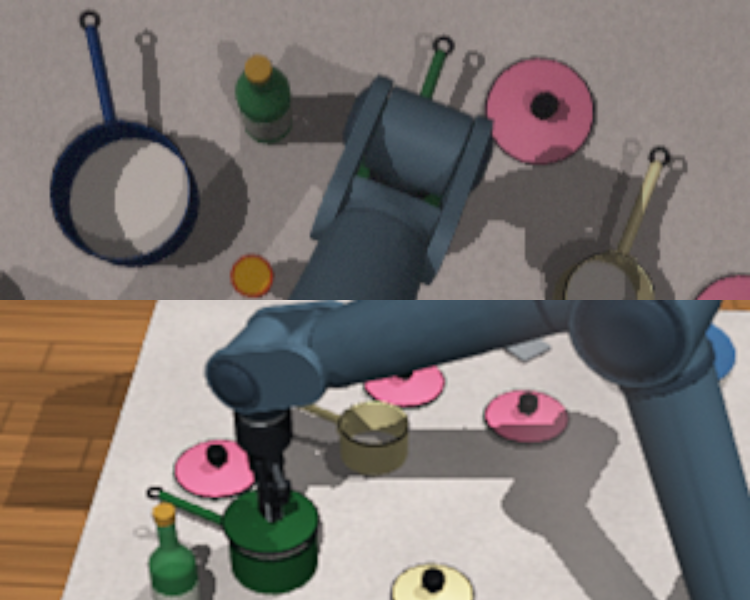

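The lid hangs level, centred over the green pan, just above its rim and clear of the bottle.

Call:
{"fn": "servo_tool", "kwargs": {"plan": [0.02,0,0,-0.002,0,0,0,0.02,0,0,-0.005,0,0,0,0.02,0,0,-0.008,0,0,0,0.02,0,0,-0.011,0,0,0,0.02,0,0,-0.013,0,0,0,0.02,0,0,-0.015,0,0,0,0.02,0,0,-0.016,0,0,0,0.02,0,0,-0.016,0,0,0]}}

```text
clock: 4.53
position: [0.6609, -0.1601, 0.1109]
eef_rot: [0.974, 0.228, -0.0, -0.0]
force: [1.0, -0.4, -1.4]
opening: 0.351
grasp_force: 40.2
```

Call:
{"fn": "servo_tool", "kwargs": {"plan": [0.02,0,0,-0.001,0,0,0,0.02,0,0,-0.001,0,0,0,0.02,0,0,-0.002,0,0,0,0.02,0,0,-0.002,0,0,0]}}

```text
clock: 4.87
position: [0.6612, -0.1603, 0.1102]
eef_rot: [0.974, 0.228, 0.0, 0.0]
force: [-2.9, 1.2, 4.8]
opening: 0.356
grasp_force: 40.7
```

Call:
{"fn": "servo_tool", "kwargs": {"plan": [0.04,0,0,0,0,0,0,0.055,0,0,0,0,0,0,0.085,0,0,0,0,0,0,0.085,0,0,0,0,0,0,0.085,0,0,0.01,0,0,0,0.085,0,0,0.03,0,0,0,0.085,0,0,0.06,0,0,0,0.085,0,0,0.08,0,0,0]}}

```text
clock: 5.53
position: [0.6617, -0.1605, 0.1923]
eef_rot: [0.974, 0.228, 0.001, 0.001]
force: [0.8, -1.6, 0.1]
opening: 0.993
grasp_force: 0.0
```

Call:
{"fn": "servo_tool", "kwargs": {"plan": [0.085,-0.233,0.047,0,0,0,0,0.085,-0.233,0.047,0,0,0,0,0.085,-0.233,0.047,0,0,0,0,0.085,-0.233,0.047,0,0,0,0,0.085,-0.233,0.047,0,0,0,0,0.085,-0.233,0.047,0,0,0,0,0.085,-0.233,0.047,0,0,0,0,0.085,-0.233,0.047,-0.02,0,0,0]}}

```text
clock: 6.2
position: [0.4295, -0.1142, 0.1734]
eef_rot: [0.974, 0.228, 0.004, 0.003]
force: [1.3, -1.0, 1.2]
opening: 0.995
grasp_force: 0.0
```

Run:
```python
from h import *
for n in("top","side"): cv2.imwrite(f"pics/{n}2.png",arm.get_image(n))
a1=cv2.imread("pics/top2.png"); b=cv2.imread("pics/side2.png")
cv2.imwrite("pics/c2.png",np.vstack([cv2.resize(a1[100:220,250:450],(500,300)),cv2.resize(b[120:240,200:400],(500,300))]))
C={n:cal(n) for n in("top","side")}; I={"top":a1,"side":b}
print(arm.get_obs()["position"], "green lid seated fit",joint(I,C,(.661,-.16),.068,.071),"pan side fit lidcream",fit(grad(b),C["side"],(.428,-.113),.058,.009,.01))
```

```text
[ 0.42688245 -0.11264629  0.16809256] green lid seated fit [ 0.6595 -0.1606] pan side fit lidcream (array([ 0.43545486, -0.10335928]), np.float64(247.49996147935573))
```

View pics/c2.png

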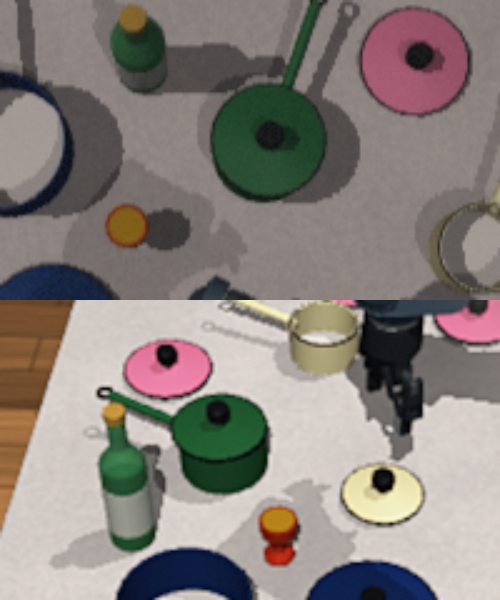

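The green lid is seated, with its rim fit concentric and the knob centred, and the bystanders are undisturbed. Cream lid next.

Call:
{"fn": "servo_tool", "kwargs": {"plan": [0.085,0,0,-0.04,0,0,0,0.085,0,0,-0.07,0,0,0,0.085,0,0,-0.095,0,0,0,0.085,0,0,-0.112,0,0,0,0.085,0,0,-0.119,0,0,0,0.085,0,0,-0.122,0,0,0,0.085,0,0,-0.122,0,0,0,0.03,0,0,-0.122,0,0,0]}}

```text
clock: 6.97
position: [0.4292, -0.1138, 0.0486]
eef_rot: [0.974, 0.228, 0.001, 0.001]
force: [0.3, -1.2, -1.1]
opening: 0.877
grasp_force: 0.0
```

Call:
{"fn": "servo_tool", "kwargs": {"plan": [0.02,0,0,0,0,0,0,0.02,0,0,0,0,0,0,0.02,0,0,0,0,0,0,0.02,0,0,0,0,0,0,0.02,0,0,0,0,0,0,0.02,0,0,0,0,0,0]}}

```text
clock: 7.47
position: [0.4283, -0.1131, 0.0481]
eef_rot: [0.974, 0.228, 0.0, -0.0]
force: [-1.9, 2.8, 7.2]
opening: 0.353
grasp_force: 39.4
```

Call:
{"fn": "servo_tool", "kwargs": {"plan": [0.02,0,0,0.01,0,0,0,0.02,0,0,0.03,0,0,0,0.02,0,0,0.06,0,0,0,0.02,0,0,0.09,0,0,0,0.02,0,0,0.11,0,0,0,0.02,0,0,0.12,0,0,0,0.02,0.01,-0.03,0.12,0,0,0,0.02,0.02,-0.06,0.12,0,0,0]}}

```text
clock: 8.13
position: [0.4482, -0.1731, 0.168]
eef_rot: [0.973, 0.23, 0.001, 0.001]
force: [0.8, 0.7, -1.1]
opening: 0.353
grasp_force: 40.3
```

Call:
{"fn": "servo_tool", "kwargs": {"plan": [0.02,0.012,-0.035,0,0,0,0,0.02,0.024,-0.07,0,0,0,0,0.02,0.036,-0.105,0,0,0,0,0.02,0.048,-0.14,0,0,0,0,0.02,0.06,-0.175,0,0,0,0,0.02,0.071,-0.205,0,0,0,0,0.02,0.079,-0.23,0,0,0,0,0.02,0.082,-0.241,0,0,0,0]}}

```text
clock: 8.8
position: [0.53, -0.4172, 0.1663]
eef_rot: [0.974, 0.227, -0.0, 0.0]
force: [-0.4, -0.1, -1.0]
opening: 0.352
grasp_force: 40.3
```

Call:
{"fn": "servo_tool", "kwargs": {"plan": [0.02,0,0,0,0,0,0,0.02,0,0,0,0,0,0,0.02,0,0,-0.015,0,0,0,0.02,0,0,-0.03,0,0,0,0.02,0,0,-0.042,0,0,0,0.02,0,0,-0.045,0,0,0,0.02,0,0,-0.045,0,0,0,0.02,0,0,-0.045,0,0,0]}}

```text
clock: 9.47
position: [0.53, -0.4138, 0.1218]
eef_rot: [0.974, 0.228, -0.0, -0.0]
force: [-0.7, -0.4, -1.4]
opening: 0.353
grasp_force: 40.3
```

Run:
```python
from h import *
for n in("top","side"): cv2.imwrite(f"pics/{n}3.png",arm.get_image(n))
a1=cv2.imread("pics/top3.png"); b=cv2.imread("pics/side3.png")
cv2.imwrite("pics/c3.png",np.vstack([cv2.resize(a1[140:260,370:570],(500,300)),cv2.resize(b[80:200,250:450],(500,300))]))
print(arm.get_obs()["position"])
```

```text
[ 0.53046665 -0.41451849  0.12313698]
```

View pics/c3.png

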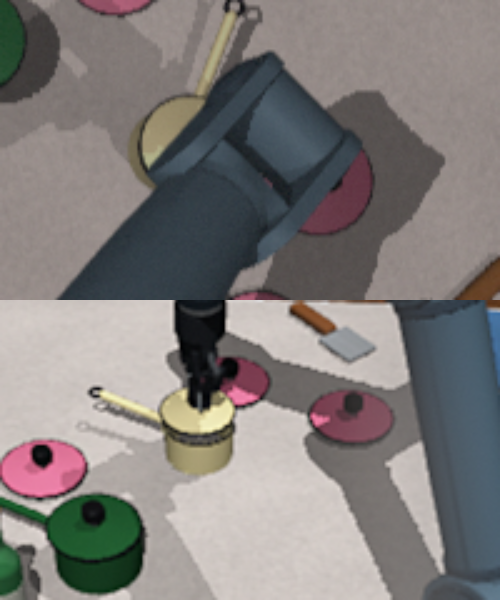

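The cream lid hangs level over the cream pan and looks concentric in the side view. Lowering it about 20 mm.

Call:
{"fn": "servo_tool", "kwargs": {"plan": [0.02,0,0,-0.003,0,0,0,0.02,0,0,-0.007,0,0,0,0.02,0,0,-0.011,0,0,0,0.02,0,0,-0.014,0,0,0,0.02,0,0,-0.016,0,0,0,0.02,0,0,-0.018,0,0,0,0.02,0,0,-0.019,0,0,0,0.02,0,0,-0.019,0,0,0]}}

```text
clock: 10.23
position: [0.5299, -0.4141, 0.1029]
eef_rot: [0.974, 0.228, -0.0, -0.0]
force: [-0.3, 0.5, -1.6]
opening: 0.357
grasp_force: 40.3
```

Call:
{"fn": "servo_tool", "kwargs": {"plan": [0.02,0,0,-0.001,0,0,0,0.02,0,0,-0.001,0,0,0,0.02,0,0,-0.002,0,0,0,0.02,0,0,-0.002,0,0,0]}}

```text
clock: 10.57
position: [0.5301, -0.4144, 0.1022]
eef_rot: [0.974, 0.228, -0.0, 0.0]
force: [-1.8, 1.8, 3.0]
opening: 0.356
grasp_force: 40.8
```

Call:
{"fn": "servo_tool", "kwargs": {"plan": [0.04,0,0,0,0,0,0,0.055,0,0,0,0,0,0,0.085,0,0,0,0,0,0,0.085,0,0,0,0,0,0,0.085,0,0,0.01,0,0,0,0.085,0,0,0.03,0,0,0,0.085,0,0,0.06,0,0,0,0.085,0,0,0.08,0,0,0]}}

```text
clock: 11.23
position: [0.5305, -0.4147, 0.1843]
eef_rot: [0.974, 0.228, 0.001, 0.001]
force: [0.8, 0.8, 0.4]
opening: 0.995
grasp_force: 0.0
```

Call:
{"fn": "servo_tool", "kwargs": {"plan": [0.085,-0.05,0.27,0,0,0,0,0.085,-0.05,0.27,0,0,0,0,0.085,-0.05,0.27,0,0,0,0,0.085,-0.05,0.27,0,0,0,0,0.085,-0.05,0.27,0,0,0,0,0.085,-0.05,0.27,0,0,0,0,0.085,-0.05,0.27,0,0,0,0,0.085,-0.05,0.27,0,0,0,0]}}

```text
clock: 11.9
position: [0.479, -0.14, 0.1815]
eef_rot: [0.973, 0.231, -0.0, -0.001]
force: [0.0, 0.3, 0.4]
opening: 0.994
grasp_force: 0.0
```

Call:
{"fn": "servo_tool", "kwargs": {"plan": [0.085,-0.046,0.248,0,0,0,0,0.085,-0.046,0.248,0,0,0,0,0.085,-0.046,0.248,0,0,0,0,0.085,-0.046,0.248,0,0,0,0,0.085,-0.046,0.248,0,0,0,0,0.085,-0.046,0.248,0,0,0,0,0.085,-0.046,0.248,0,0,0,0,0.085,-0.046,0.248,0,0,0,0]}}

```text
clock: 12.57
position: [0.434, 0.1054, 0.182]
eef_rot: [0.973, 0.231, 0.001, 0.0]
force: [0.8, -1.5, -0.7]
opening: 0.999
grasp_force: 0.0
```

Run:
```python
from h import *
for n in("top","side"): cv2.imwrite(f"pics/{n}4.png",arm.get_image(n))
a1=cv2.imread("pics/top4.png"); b=cv2.imread("pics/side4.png")
cv2.imwrite("pics/c4.png",np.vstack([cv2.resize(a1[80:290,190:540],(500,300)),cv2.resize(b[80:260,200:500],(500,300))]))
C={n:cal(n) for n in("top","side")}; I={"top":a1,"side":b}
print(arm.get_obs()["position"], "cream lid seated fit",joint(I,C,(.53,-.4145),.058,.063))
```

```text
[0.43467273 0.10326285 0.18189171] cream lid seated fit [ 0.5381 -0.4143]
```

View pics/c4.png

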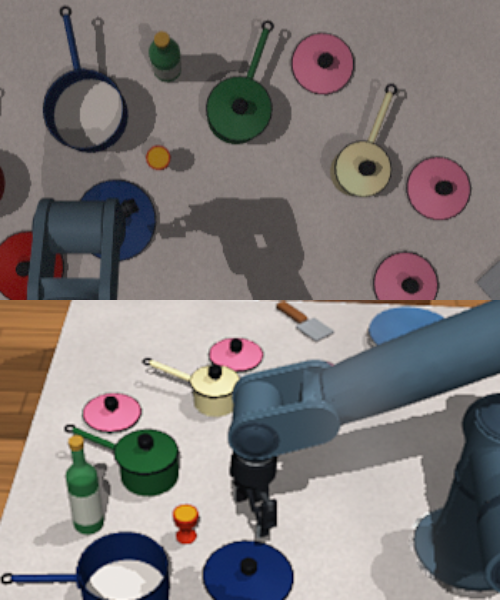

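The cream lid is seated flat. Blue lid next.

Call:
{"fn": "servo_tool", "kwargs": {"plan": [0.085,0,0,-0.04,0,0,0,0.085,0,0,-0.075,0,0,0,0.085,0,0,-0.105,0,0,0,0.085,0,0,-0.123,0,0,0,0.085,0,0,-0.131,0,0,0,0.085,0,0,-0.134,0,0,0,0.085,0,0,-0.134,0,0,0,0.03,0,0,-0.134,0,0,0]}}

```text
clock: 13.33
position: [0.4355, 0.1032, 0.0486]
eef_rot: [0.974, 0.228, 0.001, 0.0]
force: [-0.5, 0.4, -0.8]
opening: 0.877
grasp_force: 0.0
```

Call:
{"fn": "servo_tool", "kwargs": {"plan": [0.02,0,0,0,0,0,0,0.02,0,0,0,0,0,0,0.02,0,0,0,0,0,0,0.02,0,0,0,0,0,0,0.02,0,0,0,0,0,0,0.02,0,0,0,0,0,0], "grip_force": 50}}

```text
clock: 13.83
position: [0.4345, 0.1042, 0.0484]
eef_rot: [0.974, 0.228, 0.0, -0.0]
force: [-3.1, 0.6, 8.4]
opening: 0.35
grasp_force: 49.1
```

Call:
{"fn": "servo_tool", "kwargs": {"plan": [0.02,0,0,0.01,0,0,0,0.02,0,0,0.03,0,0,0,0.02,0,0,0.06,0,0,0,0.02,0,0,0.09,0,0,0,0.02,0,0,0.12,0,0,0,0.02,0,0,0.135,0,0,0,0.02,0.02,0.005,0.135,0,0,0,0.02,0.05,0.012,0.135,0,0,0]}}

```text
clock: 14.5
position: [0.4835, 0.1159, 0.1839]
eef_rot: [0.974, 0.228, 0.001, 0.0]
force: [-0.1, -0.1, -3.1]
opening: 0.352
grasp_force: 50.3
```

Call:
{"fn": "servo_tool", "kwargs": {"plan": [0.02,0.033,0.008,0,0,0,0,0.02,0.066,0.016,0,0,0,0,0.02,0.1,0.024,0,0,0,0,0.02,0.13,0.032,0,0,0,0,0.02,0.155,0.038,0,0,0,0,0.02,0.172,0.042,0,0,0,0,0.02,0.18,0.044,0,0,0,0,0.02,0.18,0.044,0,0,0,0]}}

```text
clock: 15.17
position: [0.6646, 0.1599, 0.1819]
eef_rot: [0.974, 0.228, -0.0, 0.0]
force: [-0.6, 0.2, -2.9]
opening: 0.35
grasp_force: 50.3
```

Call:
{"fn": "servo_tool", "kwargs": {"plan": [0.02,0,0,-0.01,0,0,0,0.02,0,0,-0.02,0,0,0,0.02,0,0,-0.03,0,0,0,0.02,0,0,-0.036,0,0,0,0.02,0,0,-0.037,0,0,0,0.02,0,0,-0.037,0,0,0,0.02,0,0,-0.037,0,0,0]}}

```text
clock: 15.75
position: [0.6641, 0.1597, 0.1455]
eef_rot: [0.974, 0.228, 0.0, 0.0]
force: [0.5, -1.8, -3.6]
opening: 0.353
grasp_force: 50.3
```

Run:
```python
from h import *
for n in("top","side"): cv2.imwrite(f"pics/{n}5.png",arm.get_image(n))
a1=cv2.imread("pics/top5.png"); b=cv2.imread("pics/side5.png")
cv2.imwrite("pics/c5.png",np.vstack([cv2.resize(a1[80:280,130:380],(500,300)),cv2.resize(b[170:300,190:390],(500,300))]))
print(arm.get_obs()["position"])
```

```text
[0.66448318 0.15981152 0.14610312]
```

View pics/c5.png

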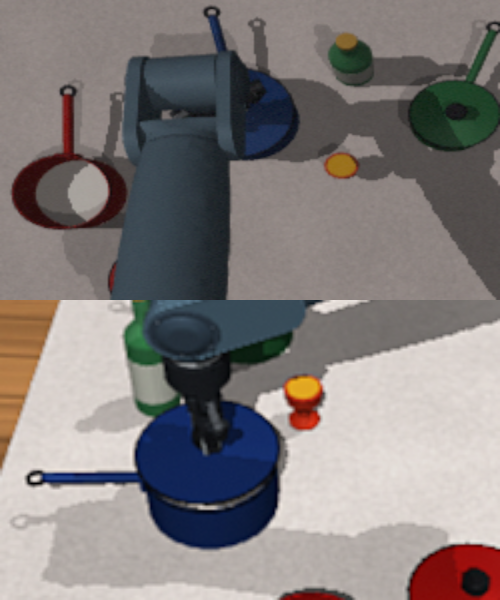

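The blue lid hangs level about 20 mm above its seat. Allowing for perspective it looks concentric, and the bottle and egg cup are clear. Lowering.

Call:
{"fn": "servo_tool", "kwargs": {"plan": [0.02,0,0,-0.003,0,0,0,0.02,0,0,-0.007,0,0,0,0.02,0,0,-0.011,0,0,0,0.02,0,0,-0.014,0,0,0,0.02,0,0,-0.016,0,0,0,0.02,0,0,-0.018,0,0,0,0.02,0,0,-0.018,0,0,0,0.02,0,0,-0.018,0,0,0]}}

```text
clock: 16.52
position: [0.6641, 0.1598, 0.1273]
eef_rot: [0.974, 0.228, 0.0, 0.0]
force: [-0.0, -0.1, -2.8]
opening: 0.342
grasp_force: 50.3
```

Call:
{"fn": "servo_tool", "kwargs": {"plan": [0.02,0,0,-0.001,0,0,0,0.02,0,0,-0.001,0,0,0,0.02,0,0,-0.002,0,0,0,0.02,0,0,-0.002,0,0,0]}}

```text
clock: 16.85
position: [0.6644, 0.1598, 0.1265]
eef_rot: [0.974, 0.228, 0.0, 0.0]
force: [-2.8, -1.0, 3.9]
opening: 0.347
grasp_force: 51.0
```

Call:
{"fn": "servo_tool", "kwargs": {"plan": [0.04,0,0,0,0,0,0,0.055,0,0,0,0,0,0,0.085,0,0,0,0,0,0,0.085,0,0,0,0,0,0,0.085,0,0,0.01,0,0,0,0.085,0,0,0.03,0,0,0,0.085,0,0,0.06,0,0,0,0.085,-0.01,0.005,0.07,0,0,0]}}

```text
clock: 17.52
position: [0.6571, 0.1642, 0.2008]
eef_rot: [0.974, 0.228, 0.004, 0.001]
force: [0.8, 0.7, 1.9]
opening: 1.0
grasp_force: 0.0
```

Call:
{"fn": "servo_tool", "kwargs": {"plan": [0.085,-0.28,0.112,0,0,0,0,0.085,-0.28,0.112,0,0,0,0,0.085,-0.28,0.112,0,0,0,0,0.085,-0.28,0.112,0,0,0,0,0.085,-0.28,0.112,0,0,0,0,0.085,-0.28,0.112,0,0,0,0,0.085,-0.28,0.112,0,0,0,0,0.085,-0.28,0.112,0,0,0,0]}}

```text
clock: 18.18
position: [0.3694, 0.2781, 0.1952]
eef_rot: [0.973, 0.23, -0.001, -0.0]
force: [0.8, 0.2, -0.9]
opening: 0.994
grasp_force: 0.0
```

Call:
{"fn": "servo_tool", "kwargs": {"plan": [0.085,-0.037,0.015,-0.02,0,0,0,0.085,-0.037,0.015,-0.04,0,0,0,0.085,-0.037,0.015,-0.04,0,0,0]}}

```text
clock: 18.43
position: [0.3338, 0.2912, 0.1524]
eef_rot: [0.973, 0.23, -0.003, 0.001]
force: [-0.5, -0.0, -0.7]
opening: 1.001
grasp_force: 0.0
```

Run:
```python
from h import *
for n in("top","side"): cv2.imwrite(f"pics/{n}6.png",arm.get_image(n))
a1=cv2.imread("pics/top6.png"); b=cv2.imread("pics/side6.png")
cv2.imwrite("pics/c6.png",np.vstack([cv2.resize(a1[80:290,130:480],(500,300)),cv2.resize(b[160:370,190:540],(500,300))]))
C={n:cal(n) for n in("top","side")}; I={"top":a1,"side":b}
print(arm.get_obs()["position"],arm.get_obs()["joints"].round(2), "blue lid seated fit",joint(I,C,(.664,.16),.088,.087))
```

```text
[0.337404   0.2917864  0.15581192] [ 0.46 -0.13  2.14 -0.    1.13  1.57] blue lid seated fit [0.667  0.1581]
```

View pics/c6.png

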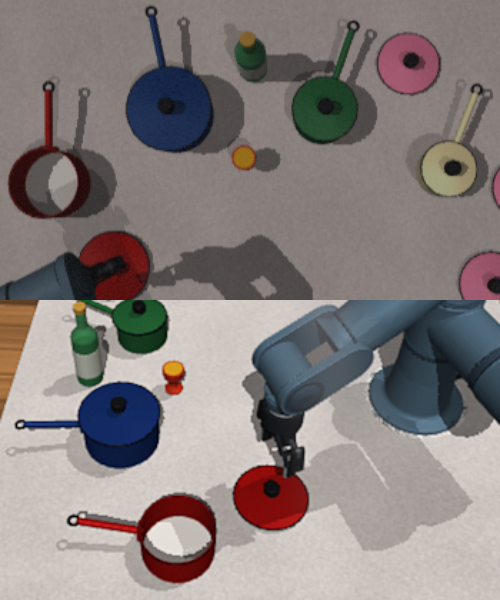

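The blue lid is seated flat and nothing else has moved. Red lid next; commanded z is 0.155, so I go down 0.108.

Call:
{"fn": "servo_tool", "kwargs": {"plan": [0.085,0,0,-0.035,0,0,0,0.085,0,0,-0.065,0,0,0,0.085,0,0,-0.088,0,0,0,0.085,0,0,-0.1,0,0,0,0.085,0,0,-0.106,0,0,0,0.085,0,0,-0.108,0,0,0,0.085,0,0,-0.108,0,0,0,0.03,0,0,-0.108,0,0,0]}}

```text
clock: 19.2
position: [0.3386, 0.2923, 0.0488]
eef_rot: [0.974, 0.228, 0.001, -0.0]
force: [-0.2, 0.8, 0.2]
opening: 0.878
grasp_force: 0.0
```

Call:
{"fn": "servo_tool", "kwargs": {"plan": [0.02,0,0,0,0,0,0,0.02,0,0,0,0,0,0,0.02,0,0,0,0,0,0,0.02,0,0,0,0,0,0,0.02,0,0,0,0,0,0,0.02,0,0,0,0,0,0]}}

```text
clock: 19.7
position: [0.3375, 0.2923, 0.0482]
eef_rot: [0.974, 0.228, 0.001, -0.0]
force: [-1.0, -0.0, 5.4]
opening: 0.351
grasp_force: 49.4
```

Call:
{"fn": "servo_tool", "kwargs": {"plan": [0.02,0,0,0.01,0,0,0,0.02,0,0,0.03,0,0,0,0.02,0,0,0.06,0,0,0,0.02,0,0,0.09,0,0,0,0.02,0,0,0.11,0,0,0,0.02,0,0,0.12,0,0,0,0.02,0.02,0.0135,0.12,0,0,0,0.02,0.043,0.0295,0.12,0,0,0]}}

```text
clock: 20.37
position: [0.3796, 0.3212, 0.1678]
eef_rot: [0.974, 0.228, 0.0, -0.0]
force: [-0.2, -0.1, -1.7]
opening: 0.348
grasp_force: 50.0
```

Call:
{"fn": "servo_tool", "kwargs": {"plan": [0.02,0.028,0.019,0,0,0,0,0.02,0.056,0.038,0,0,0,0,0.02,0.084,0.058,0,0,0,0,0.02,0.11,0.076,0,0,0,0,0.02,0.13,0.09,0,0,0,0,0.02,0.14,0.097,0,0,0,0,0.02,0.14,0.097,0,0,0,0,0.02,0.14,0.097,0,0,0,0]}}

```text
clock: 21.03
position: [0.5194, 0.4179, 0.166]
eef_rot: [0.974, 0.228, -0.001, 0.0]
force: [-0.3, 0.5, -1.8]
opening: 0.355
grasp_force: 50.0
```

Call:
{"fn": "servo_tool", "kwargs": {"plan": [0.02,0,0,-0.01,0,0,0,0.02,0,0,-0.02,0,0,0,0.02,0,0,-0.028,0,0,0,0.02,0,0,-0.031,0,0,0,0.02,0,0,-0.031,0,0,0,0.02,0,0,-0.031,0,0,0]}}

```text
clock: 21.53
position: [0.5197, 0.4181, 0.1359]
eef_rot: [0.974, 0.228, -0.0, 0.0]
force: [0.0, 0.6, -1.4]
opening: 0.353
grasp_force: 50.0
```

Run:
```python
from h import *
for n in("top","side"): cv2.imwrite(f"pics/{n}7.png",arm.get_image(n))
a1=cv2.imread("pics/top7.png"); b=cv2.imread("pics/side7.png")
cv2.imwrite("pics/c7.png",np.vstack([cv2.resize(a1[100:300,80:330],(500,300)),cv2.resize(b[240:370,210:410],(500,300))]))
print(arm.get_obs()["position"])
```

```text
[0.52033215 0.41843562 0.13690811]
```

View pics/c7.png

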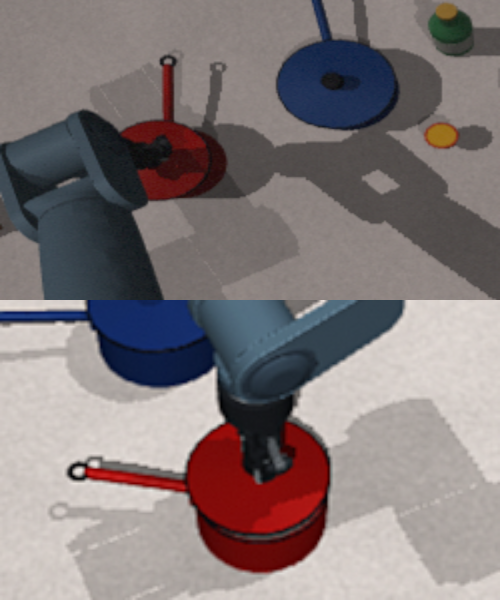

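The red lid hangs level and centred over the red pan. Lowering.

Call:
{"fn": "servo_tool", "kwargs": {"plan": [0.02,0,0,-0.003,0,0,0,0.02,0,0,-0.007,0,0,0,0.02,0,0,-0.011,0,0,0,0.02,0,0,-0.014,0,0,0,0.02,0,0,-0.016,0,0,0,0.02,0,0,-0.017,0,0,0,0.02,0,0,-0.017,0,0,0,0.02,0,0,-0.017,0,0,0]}}

```text
clock: 22.3
position: [0.5201, 0.4183, 0.1193]
eef_rot: [0.974, 0.228, 0.0, -0.0]
force: [0.4, 0.3, -1.8]
opening: 0.355
grasp_force: 50.0
```

Call:
{"fn": "servo_tool", "kwargs": {"plan": [0.02,0,0,-0.001,0,0,0,0.02,0,0,-0.001,0,0,0,0.02,0,0,-0.002,0,0,0,0.02,0,0,-0.002,0,0,0]}}

```text
clock: 22.63
position: [0.5202, 0.4184, 0.1183]
eef_rot: [0.974, 0.228, 0.0, -0.0]
force: [-2.1, -1.9, 4.0]
opening: 0.35
grasp_force: 50.5
```

Call:
{"fn": "servo_tool", "kwargs": {"plan": [0.04,0,0,0,0,0,0,0.055,0,0,0,0,0,0,0.085,0,0,0,0,0,0,0.085,0,0,0,0,0,0,0.085,0,0,0.01,0,0,0,0.085,0,0,0.03,0,0,0,0.085,0,0,0.06,0,0,0,0.085,0,0,0.09,0,0,0]}}

```text
clock: 23.3
position: [0.5195, 0.418, 0.208]
eef_rot: [0.974, 0.228, -0.001, 0.0]
force: [1.0, 0.1, 0.8]
opening: 0.994
grasp_force: 0.0
```

Call:
{"fn": "servo_tool", "kwargs": {"plan": [0.085,-0.1,-0.12,0.03,0,0,0,0.085,-0.1,-0.12,0.03,0,0,0,0.085,-0.1,-0.12,0.03,0,0,0,0.085,-0.1,-0.12,0.03,0,0,0,0.085,-0.1,-0.12,0.03,0,0,0,0.085,-0.1,-0.12,0.03,0,0,0,0.085,-0.1,-0.12,0.03,0,0,0]}}

```text
clock: 23.88
position: [0.4207, 0.2986, 0.2383]
eef_rot: [0.974, 0.228, 0.001, -0.0]
force: [0.4, 0.7, -0.3]
opening: 0.992
grasp_force: 0.0
```

Run:
```python
from h import *
for n in("top","side"): cv2.imwrite(f"pics/{n}8.png",arm.get_image(n))
a1=cv2.imread("pics/top8.png"); b=cv2.imread("pics/side8.png")
cv2.imwrite("pics/c8.png",np.vstack([cv2.resize(a1[80:260,120:480],(700,300)),cv2.resize(b[90:370,180:460],(700,300))[:, :]]))
```

```text
(no output)
```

View pics/c8.png

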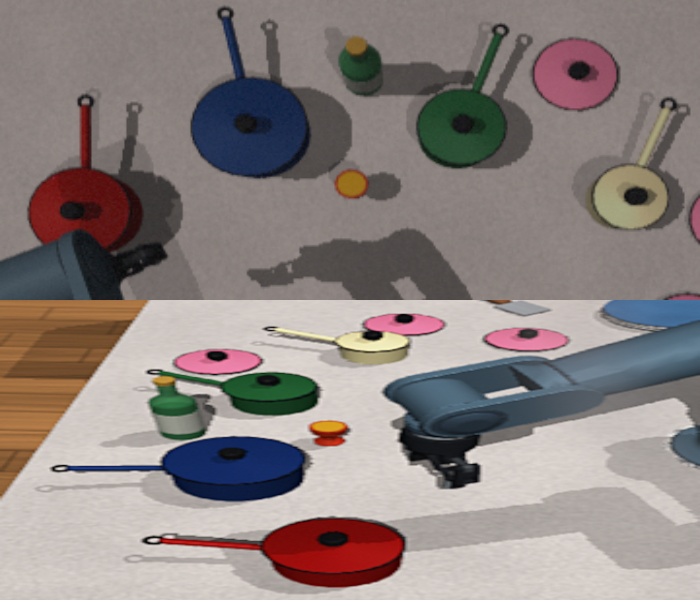

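All four lids sit flat on their own pans with their knobs centred. The egg cup and bottle stand where they were, and the robot is touching nothing.

```bash
python3 -c "
from station import arm
print(arm.close_job())"
```

```text
the job is handed in; nothing more can be done
None
```

All four lids are on their own pans, flat and centred in the last camera views, with the pans, egg cup and bottle left where they stood; I handed the job in at about 24 s of the 104 s allowed.

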